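# Set out culture dishes around the light base

## Task

Set out the bench for counting: put the red-rimmed dish in the middle of the lit disc of the white light base, the green-rimmed dish in the middle of the cork coaster with the blue-rimmed dish squarely on top of it, and stand the metal tally counter on the grey mat, midway between the light base and the coaster. Keep the dishes right way up and set them down rather than dropping them, and leave the yellow-rimmed dish and the roll of tape where they are.

Things in the scene. Friction and masses are not known exactly. Their poses are not given: they have to be found in the camera images.
- dish_red: closed round culture dish, 60 mm diameter, 16 mm high, about 30 g, cream jelly with a red lid rim and a cream middle; flat top and bottom, lies flat on the bench at the start; origin at the centre of its underside, z up
- dish_green: closed round culture dish, 60 mm diameter, 16 mm high, about 30 g, cream jelly with a green lid rim and a cream middle; flat top and bottom, lies flat on the bench at the start; origin at the centre of its underside, z up
- dish_blue: closed round culture dish, 60 mm diameter, 16 mm high, about 30 g, cream jelly with a blue lid rim and a cream middle; flat top and bottom, lies flat on the bench at the start; origin at the centre of its underside, z up
- dish_yellow: closed round culture dish, 60 mm diameter, 16 mm high, about 30 g, cream jelly with a yellow lid rim and a cream middle; flat top and bottom, lies flat on the bench at the start; origin at the centre of its underside, z up; stays where it is
- counter: hand tally counter of bright metal, about 90 g, standing on its flat 36 x 30 mm foot: a drum of 40 mm diameter, axis along its own y, 30 mm wide between its two flat dark-faced sides (grip it across these, along its y), top of the drum 43 mm high; a push pin on top reaches 45 mm and a finger ring reaches 35 mm out along its -x; origin at the centre of the underside of the foot, z up
- light_base: white square light base, 120 x 120 mm, housing 22 mm high, fixed; a pale yellow lit disc of 92 mm diameter in its middle stands 2 mm proud, so its top is 24 mm above the origin; origin at the centre of its underside, resting on the grey mat (3 mm above the bench), z up
- coaster: round cork coaster, 86 mm diameter, 6 mm thick, fixed on the grey mat; origin at the centre of its underside (3 mm above the bench), z up
- mat: grey bench mat, 150 x 500 mm (long side along its y), 3 mm thick, fixed flat on the bench; the light base and the coaster lie on its long centre line, each 170 mm from its centre, either way round; origin at the centre of its underside, which is the point midway between light base and coaster
- tape: roll of cream masking tape lying flat, 92 mm outer and 72 mm inner diameter, 24 mm high; origin at the centre of its underside; stays where it is
Things that resemble listed ones, but are neither listed nor needed, are in the scene too. Leave any black or pink look-alike of the dish_red alone.

How it is judged:
By the outcome, as a careful person would: the job done as asked, in the order asked, and still so for the second after the job is handed in, with the robot touching nothing.
It also fails if it takes over 91 s, if anything falls off the work surface, if the arm or the gripper's body presses on something with over 40 N, if the wrist force passes 120 N, or if a joint passes its speed limit or range.

## Robot

A 6-joint arm with a two-finger parallel gripper is mounted at the origin on the work surface. World frame = base frame: x ahead of the robot, y to its left, z up, the work surface at z = 0. Lengths are in m, angles in rad, forces in N, time in s.
With the tool pointing down it reaches from about 0.375 to 0.9 m from the base axis. Payload 3.1 kg.
Tool frame: the origin (TCP) lies at the centre of the arm's flange, where the gripper is bolted on; the fingertips stand 173 mm ahead of it and the grasp point (between the pads) lies 155 mm ahead of it (tip_extent is the distance from the TCP to the fingertips, in m); z points along the fingers, y is the direction in which the jaws open and shut (so a half turn about z gives the same grasp; the last joint's range is limited). The gripper opens to 85 mm and grips with 20 to 120 N. Pads are 22 mm wide; open, the fingers measure 114 mm over their backs; the gripper's body (76 mm by 85 mm) begins 54 mm behind the grasp point. The pads swing forward as they close: fully open they stand 13 mm farther back than shut.
Start: joints at [-0.178, 0.527, 1.433, -0, 1.181, -0.178], TCP at [0.625, 0, 0.405] pointing down, gripper open.
Joint ranges: [-3.08, 3.08], [-0.75, 2.2], [0.22, 2.44], [-1.43, 4.57], [0, 2.65], [-2.85, 2.85]. Speed limits (rad/s): [2.79, 2.79, 3.14, 3.14, 3.14, 3.14].

## Interface

Orientations are given as a unit quaternion [x, y, z, w].
In Python, from station import sense, snapshot, sign_off, tip_extent gives the robot as it stands. The module is installed in compiled form; this text tells all that it offers.
- The arm moves only by the tool servo_tool, never from a script. Its argument "rows" is a list of rows, each a list of 3 entries, a list of its own where there are three numbers: the shift along the tool's x, y, z in mm, then the turn about the tool's z in degrees, then the opening, from -1 (shut) to 1 (fully open), so that 0 is half open. A call has 1 to 8 rows; each row is the pose to reach, as a shift and turn from the pose measured when the call began, along the tool's axes at that moment; what a row does not reach only later rows make up. A row lasts 1/10 s, in which the tool goes at most 50 mm and 8.59 degrees, less where a joint would pass 70% of its speed; a pose out of reach is approached as far as the arm can. A call with a gripper value outside its range is refused whole. The fingers move at their own pace and stop on an object; "force" is the grip in N (left out, the last holds). Time passes only in rows, so rows that repeat a pose let the fingers close. It gives the time, the measured TCP pose, the force and the opening at its end, in the units of the state.
- sense(): the state, without advancing time (a new reading comes with each control period).
- snapshot(name): name is "scene" or "side" or "wrist"; returns a dict with "image" (400x640x3 uint8, blue, green, red), "z_map" (400x640 float32, m along the optical axis (not along the pixel's ray), 0 where there is no reading), "vertical_fov" (degrees; the focal length in pixels is half the picture's height over the tangent of half this angle, whatever the lens; pixels are square), "cx", "cy" (the principal point, pixels), "k1" (the pictures are not rectified: a ray, as slopes to the right and down, at radius r is drawn at 1 + k1 r^2 times it, then the intrinsics apply), "cam_to_world" (4x4, takes a point from camera to world coordinates). Camera axes: x right, y down, z forward; pixel columns grow to the right and rows downward; lengths in m; the calibration is good to about 2 mm. A picture is of the moment at which its call begins.
- sign_off(): hands the job in, once; it reports no verdict.
The state is a dict: "t": time; "q": joint angles; "qd": joint speeds; "tau": joint torques, N m; "tcp_pos": TCP position; "tool_rot": TCP orientation; "force": force on the tool from outside, world axes, zero at the start; "ft_torque": the same for the moment, N m; "finger_gap": opening from 0.0 (shut) to 1.0 (fully open).
Only numpy, scipy, OpenCV 4.12 (cv2) and the standard library are available. Lean on these libraries where they do the work, as an engineer would, in place of code of your own. Each camera call takes 0.05 s, during which the arm holds its last target. There are 200 camera calls.

## Working session

There is one attempt and no reset: what is moved stays moved. The work goes in short steps, Python scripts to look and compute and a tool call to move; the robot and the scene stay as the last step left them, time stands still between calls to the robot, and variables do not carry over. Pictures are saved under pics/ and viewed, about 12 in all and at most 16, crops included, and the job is handed in when it is done.

Besides the shell and the picture viewer there is one more tool, called after "Emit:" by a JSON object that holds its "fn" and its "kwargs", one argument or row to a line. servo_tool: Moves the arm, as the interface text tells. Its arguments: {"type":"object","properties":{"rows":{"type":"array"},"force":{"type":"number"}},"required":["rows"]}

```bash
mkdir -p pics; cat > h.py <<'E'
import numpy as np, cv2
from station import sense, snapshot, sign_off, tip_extent
def rays(s,uv):
    uv=np.atleast_2d(np.float64(uv)); f=200/np.tan(np.radians(s["vertical_fov"])/2)
    d=(uv-[s["cx"],s["cy"]])/f; u=d.copy()
    for _ in range(20): u=d/(1+s["k1"]*(u**2).sum(1,keepdims=True))
    R=s["cam_to_world"][:3,:3]
    return s["cam_to_world"][:3,3], np.c_[u,np.ones(len(u))]@R.T
def onplane(s,uv,z):
    o,d=rays(s,uv); return o+d*((z-o[2])/d[:,2])[:,None]
def bydepth(s,uv):
    o,d=rays(s,uv); uv=np.atleast_2d(uv).astype(int); return o+d*s["z_map"][uv[:,1],uv[:,0]][:,None]
E
python3 - <<'E'
from h import *
for n in ["scene","side","wrist"]:
    s=snapshot(n); cv2.imwrite(f"pics/{n}0.png",s["image"]); print(n,s["vertical_fov"],s["cx"],s["cy"],s["k1"],s["image"].shape); print(s["cam_to_world"].round(3))
print(sense(),tip_extent)
E
```

```text
scene 45.76465081027605 320.6151707525988 204.3678423226102 -0.006152261327882999 (400, 640, 3)
[[-0.678  0.385 -0.626  1.204]
 [ 0.735  0.341 -0.586  0.661]
 [-0.012 -0.857 -0.514  0.664]
 [ 0.     0.     0.     1.   ]]
side 55.16035502390217 324.31935997187765 206.50292608980575 -0.09550033030653987 (400, 640, 3)
[[ 0.913 -0.283  0.295  0.177]
 [-0.408 -0.614  0.675 -0.815]
 [-0.01  -0.737 -0.676  0.8  ]
 [ 0.     0.     0.     1.   ]]
wrist 59.31937442020287 315.5121691315796 202.6693383750458 -0.011108673982752126 (400, 640, 3)
[[ 1.     0.001 -0.002  0.624]
 [ 0.    -0.959 -0.284  0.073]
 [-0.002  0.284 -0.959  0.373]
 [ 0.     0.     0.     1.   ]]
{'t': 0.15, 'q': array([-1.78493604e-01,  5.28257626e-01,  1.43361105e+00,  1.98558027e-05,
        1.18137966e+00, -1.78500069e-01]), 'qd': array([-5.08446204e-04, -2.23895955e-03, -1.31799217e-03, -4.42280198e-04,
       -1.88515496e-04,  1.07106661e-05]), 'tau': array([ 1.17890530e-03, -4.42742836e+01, -1.78276026e+01, -2.15643640e-04,
        5.61750654e-03, -9.84718270e-06]), 'tcp_pos': array([6.24739767e-01, 8.27122289e-05, 4.03954122e-01]), 'tool_rot': array([ 7.07106924e-01,  7.07106154e-01, -4.64598909e-04, -6.85244422e-04]), 'force': array([-0.49816376,  1.10961378,  0.65363507]), 'ft_torque': array([0.05335855, 0.00911789, 0.0389438 ]), 'finger_gap': 0.9981777869158578} 0.1734
```

View pics/scene0.png

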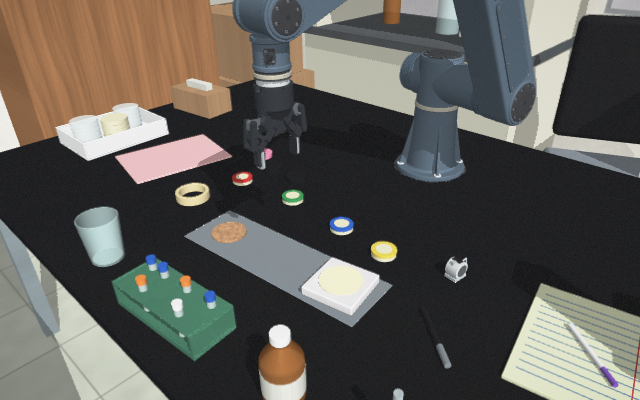

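View pics/side0.png

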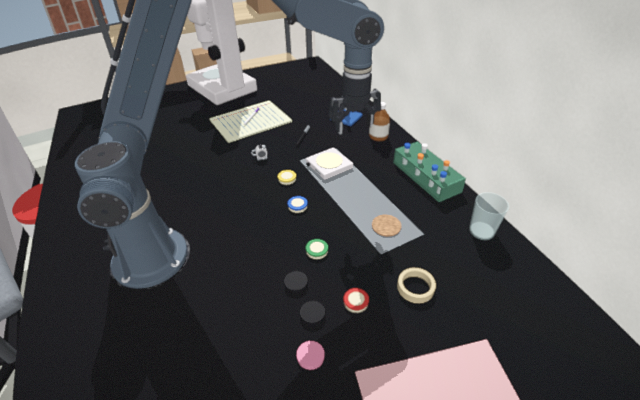

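Side view: the red-rimmed dish with a cream middle is at (356,300). Its look-alikes are pink at (311,355) and black at (296,282) and (312,312). Green is at (317,249), blue (297,204), yellow (287,177), counter (260,153), coaster (387,226), light base (330,163) and tape (416,285).

```bash
cat > m.py <<'E'
from h import *
seeds={"scene":dict(red=(242,178),green=(292,197),blue=(341,225),yellow=(384,251),disc=(341,280),coaster=(229,231),tape=(192,194),counter=(457,269)),
"side":dict(red=(356,300),green=(317,249),blue=(297,204),yellow=(287,177),disc=(330,160),coaster=(387,226),tape=(416,285),counter=(260,153))}
H=dict(red=.016,green=.016,blue=.016,yellow=.016,disc=.027,coaster=.009,tape=.024,counter=.02)
def measure(n,s,k):
    hsv=cv2.cvtColor(s["image"],cv2.COLOR_BGR2HSV).astype(int); u,v=seeds[n][k]
    h,S,V=[hsv[...,i] for i in range(3)]
    hr=dict(red=(h<8)|(h>172),green=(h>45)&(h<85),blue=(h>95)&(h<130),yellow=(h>20)&(h<35),disc=(h>20)&(h<35),coaster=(h>3)&(h<20),tape=(h>10)&(h<35),counter=h>=0)[k]
    smin=dict(disc=25,coaster=70,tape=40,counter=0).get(k,130)
    m=(hr&(S>smin)&(V>(70))).astype(np.uint8)
    w=np.zeros_like(m); cv2.circle(w,(u,v),34 if k in("disc","coaster","tape") else 22,1,-1); m*=w
    c=np.vstack([x for x in cv2.findContours(m,0,2)[0] if cv2.contourArea(x)>15])
    return cv2.convexHull(c)[:,0]
E
python3 - <<'E'
from m import *
for n in seeds:
    s=snapshot(n); im=s["image"].copy()
    for k in seeds[n]:
        c=measure(n,s,k); cv2.polylines(im,[c[:,None]],True,(255,0,255),1)
        p=onplane(s,c,H[k])[:,:2]; (x,y),r=cv2.minEnclosingCircle(p.astype(np.float32))
        d=bydepth(s,seeds[n][k])[0]
        print(n,k,np.round([x,y,r],4),"depth",d.round(4))
    cv2.imwrite(f"pics/m_{n}.png",cv2.resize(im[130:370,170:490] if n=="scene" else im[120:340,220:480],None,fx=2.4,fy=2.4,interpolation=2))
E
```

```text
scene red [ 0.4509 -0.3577  0.036 ] depth [1.2042 0.6614 0.6638]
scene green [ 0.4316 -0.1679  0.0323] depth [ 0.4391 -0.1602  0.0165]
scene blue [0.4486 0.0246 0.0348] depth [0.4577 0.0316 0.0184]
scene yellow [0.4659 0.1657 0.0332] depth [0.4697 0.171  0.0145]
scene disc [0.6233 0.1714 0.0463] depth [0.6258 0.1753 0.0292]
scene coaster [ 0.6528 -0.1643  0.0456] depth [ 0.6512 -0.1656  0.0097]
scene tape [ 0.6119 -0.369   0.0685] depth [ 0.6007 -0.3995  0.0046]
scene counter [0.4199 0.3348 0.0482] depth [0.4451 0.3385 0.0371]
side red [ 0.4542 -0.3612  0.0324] depth [ 0.4514 -0.3685  0.0191]Traceback (most recent call last):
  File "<stdin>", line 5, in <module>
  File "m.py", line 12, in measure
    c=np.vstack([x for x in cv2.findContours(m,0,2)[0] if cv2.contourArea(x)>15])
    return _nx.concatenate(arrs, 0, dtype=dtype, casting=casting)
           ~~~~~~~~~~~~~~~^^^^^^^^^^^^^^^^^^^^^^^^^^^^^^^^^^^^^^^
ValueError: need at least one array to concatenate
```

Emit:
{"fn": "servo_tool", "kwargs": {
  "rows": [
    [[-360,-172,0],0,1],
    [[-360,-172,0],0,1],
    [[-360,-172,0],0,1],
    [[-360,-172,0],0,1],
    [[-360,-172,0],0,1],
    [[-360,-172,0],0,1],
    [[-360,-172,0],0,1],
    [[-360,-172,0],0,1]
  ],
  "force": 30
}}

```text
t: 1.05
tcp_pos: [0.4516, -0.3617, 0.4044]
tool_rot: [0.707, 0.707, -0.0, -0.0]
force: [1.0, 0.0, -0.3]
finger_gap: 1.0
```

```bash
python3 - <<'E'
from h import *
s=snapshot("wrist"); cv2.imwrite("pics/w1.png",s["image"]); st=sense(); print(st["tcp_pos"],st["tool_rot"],st["qd"].round(2),st["t"])
np.savez("w1.npz",**s)
s2=snapshot("side"); print("blacks,pink",onplane(s2,[(296,280),(312,310),(311,352)],.016).round(3))
E
```

```text
[ 0.44914885 -0.36854708  0.40457566] [ 0.70888347  0.70531486 -0.00338792  0.00192306] [ 0.07 -0.01  0.    0.05 -0.01  0.15] 1.1
blacks,pink [[ 0.343 -0.252  0.016]
 [ 0.346 -0.348  0.016]
 [ 0.303 -0.445  0.016]]
```

View pics/w1.png

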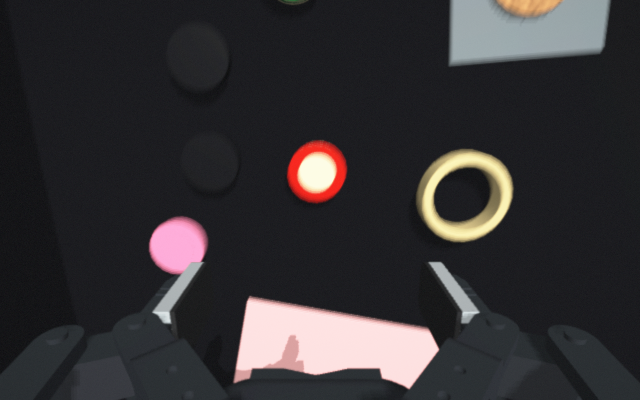

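Wrist view: the red-rimmed, cream-middled dish is at (317,172), clearly distinct from the blacks at (197,57) and (209,162) and the pink at (179,245). The tape is at (465,195).

```bash
cat >> h.py <<'E'
from scipy.spatial.transform import Rotation as Ro
HUE=dict(red=((0,8),(172,180)),green=((45,85),),blue=((95,130),),yellow=((20,35),),disc=((20,40),),coaster=((3,20),))
def find(s,k,z,smin=110,vmin=60):
    hsv=cv2.cvtColor(s["image"],cv2.COLOR_BGR2HSV); m=0
    for a,b in HUE[k]: m=m|cv2.inRange(hsv,(a,smin,vmin),(b,255,255))
    c=max(cv2.findContours(m,0,2)[0],key=lambda c:cv2.contourArea(cv2.convexHull(c)))
    hull=cv2.convexHull(c)[:,0]; p=onplane(s,hull,z)
    e=cv2.fitEllipse(np.float32(p[:,:2]*1000)); 
    return np.r_[np.array(e[0])/1000,z], np.array(e[1])/1000, hull.mean(0)
def rel(p,st=None):
    st=st or sense(); return Ro.from_quat(st["tool_rot"]).inv().apply(np.asarray(p)-st["tcp_pos"])*1000
E
python3 - <<'E'
from h import *
for i in range(4): s=snapshot("wrist")
st=sense(); print(st["tcp_pos"].round(4),st["qd"].round(3))
p,d,uv=find(s,"red",.016); print(p.round(4),d,uv,rel(p,st).round(1), bydepth(s,uv).round(4))
E
```

```text
[ 0.453  -0.3591  0.4041] [ 0.023 -0.003  0.004 -0.003 -0.003 -0.002]
[ 0.4529 -0.3583  0.016 ] [0.06082384 0.06193847] [315.25714286 169.54285714] [3.000e-01 5.000e-01 3.881e+02] [[ 0.4508 -0.3562  0.0162]]
```

Emit:
{"fn": "servo_tool", "kwargs": {
  "rows": [
    [[0,0,50],0,1],
    [[0,0,100],0,1],
    [[0,0,150],0,1],
    [[0,0,190],0,1],
    [[0,0,215],0,1],
    [[0,0,226],0,1],
    [[0,0,226],0,1],
    [[0,0,226],0,1]
  ]
}}

```text
t: 2.15
tcp_pos: [0.4536, -0.3585, 0.1792]
tool_rot: [0.706, 0.708, -0.0, -0.0]
force: [-0.5, -0.2, -0.5]
finger_gap: 0.999
```

```bash
python3 - <<'E'
from h import *
for i in range(2): s=snapshot("wrist")
s2=snapshot("side"); st=sense(); print(st["tcp_pos"].round(4),st["qd"].round(3),st["force"])
p,d,uv=find(s,"red",.016); print(p.round(4),d,uv,rel(p,st).round(1))
a=s["image"]; b=cv2.resize(s2["image"][230:350,280:440],(533,400)); cv2.imwrite("pics/w2.png",cv2.resize(np.hstack([a,b]),None,fx=.68,fy=.68))
E
```

```text
[ 0.4533 -0.3591  0.1799] [-0.004  0.003  0.004 -0.001 -0.001 -0.001] [-0.41867687 -0.15008118  0.57491489]
[ 0.4529 -0.3583  0.016 ] [0.05997378 0.06132895] [315.36170213 274.95744681] [  1.   -0.5 163.9]
```

View pics/w2.png

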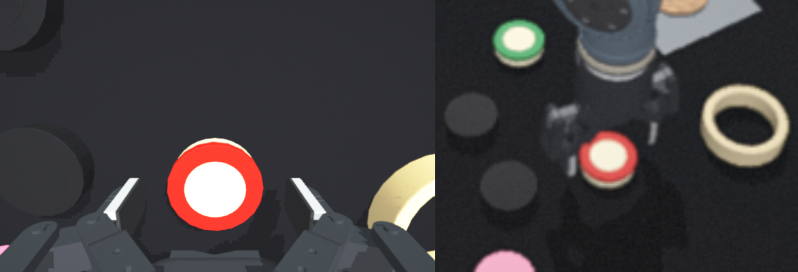

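Emit:
{"fn": "servo_tool", "kwargs": {
  "rows": [
    [[0.5,-0.5,6],0,1],
    [[0.5,-0.5,6],0,0.5],
    [[0.5,-0.5,6],0,0.3],
    [[0.5,-0.5,6],0,0],
    [[0.5,-0.5,6],0,0],
    [[0.5,-0.5,6],0,0],
    [[0.5,-0.5,6],0,0]
  ],
  "force": 30
}}

```text
t: 3.0
tcp_pos: [0.4528, -0.3587, 0.1744]
tool_rot: [0.707, 0.707, -0.0, 0.001]
force: [-0.7, 1.8, 5.2]
finger_gap: 0.684
```

```bash
python3 - <<'E'
from h import *
s=snapshot("wrist"); s2=snapshot("side"); st=sense(); print(st["tcp_pos"].round(4),st["force"],st["finger_gap"])
a=s["image"]; b=cv2.resize(s2["image"][230:350,280:440],(533,400)); cv2.imwrite("pics/w3.png",cv2.resize(np.hstack([a,b]),None,fx=.68,fy=.68))
E
```

```text
[ 0.4528 -0.3587  0.1744] [-0.64739014  0.87880606  5.43858046] 0.6873303728808606
```

View pics/w3.png

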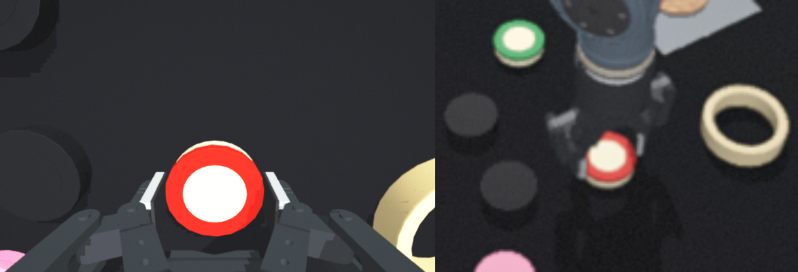

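Emit:
{"fn": "servo_tool", "kwargs": {
  "rows": [
    [[0,0,-20],0,0],
    [[0,0,-60],0,0],
    [[0,0,-110],0,0],
    [[40,20,-140],0,0],
    [[90,45,-150],0,0],
    [[140,75,-150],0,0],
    [[185,100,-150],0,0],
    [[230,130,-150],0,0]
  ],
  "force": 40
}}

```text
t: 3.9
tcp_pos: [0.5699, -0.1467, 0.3242]
tool_rot: [0.707, 0.707, -0.0, 0.001]
force: [-0.0, -1.4, 0.8]
finger_gap: 0.684
```

Emit:
{"fn": "servo_tool", "kwargs": {
  "rows": [
    [[40,30,0],0,0],
    [[80,60,0],0,0],
    [[80,60,0],0,0],
    [[80,60,0],0,0]
  ]
}}

```text
t: 4.3
tcp_pos: [0.6301, -0.0653, 0.3234]
tool_rot: [0.706, 0.708, -0.001, 0.0]
force: [-0.7, -0.5, -0.8]
finger_gap: 0.68
```

```bash
python3 - <<'E'
from h import *
for i in range(3): s=snapshot("wrist")
st=sense(); print(st["tcp_pos"].round(4),st["qd"].round(3),st["force"],st["finger_gap"])
cv2.imwrite("pics/w4.png",s["image"])
p,d,uv=find(s,"coaster",.009); print(p.round(4),d,uv,rel(p,st).round(1),bydepth(s,uv).round(4))
E
```

```text
[ 0.6291 -0.0679  0.3237] [-0.014 -0.004 -0.     0.001  0.001  0.001] [ 0.23459557 -0.36780492  0.23353334] 0.6795584450252975
[ 0.6288 -0.1481  0.009 ] [0.1212634  0.12394286] [316.70588235 222.64705882] [-7.980e+01  1.000e-01  3.148e+02] [[ 0.6285 -0.0403  0.1649]]
```

View pics/w4.png

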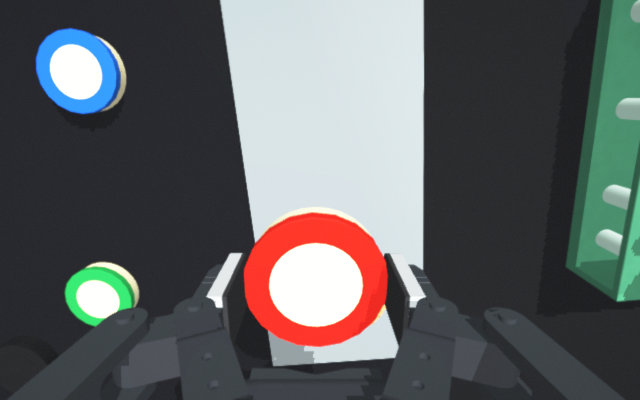

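The red dish is held level at (316,285), blue is at (77,71) and green at (99,297). Image up is +y, so I look at the disc from its −y side.

Emit:
{"fn": "servo_tool", "kwargs": {
  "rows": [
    [[45,0,0],0,0],
    [[90,0,0],0,0],
    [[90,0,0],0,0],
    [[90,0,0],0,0]
  ]
}}

```text
t: 4.85
tcp_pos: [0.6287, 0.0215, 0.3236]
tool_rot: [0.707, 0.707, -0.001, 0.0]
force: [-0.2, 0.5, -0.2]
finger_gap: 0.68
```

```bash
python3 - <<'E'
from h import *
for i in range(3): s=snapshot("wrist")
st=sense(); print(st["tcp_pos"].round(4),st["qd"].round(3),st["force"],st["finger_gap"])
np.savez("w5.npz",**s)
hsv=cv2.cvtColor(s["image"],cv2.COLOR_BGR2HSV); print(hsv[40:200:40,320])
for sm in (25,40,60):
    p,d,uv=find(s,"disc",.027,sm); print(p.round(4),d,uv,rel(p,st).round(1),bydepth(s,uv).round(4))
p,d,uv=find(s,"red",.17);print("held",p.round(4),rel(p,st),d)
cv2.imwrite("pics/w5.png",s["image"])
E
```

```text
[0.6292 0.0201 0.3237] [-0.001  0.003 -0.003  0.005  0.002  0.004] [ 0.59587019 -0.73191455 -0.96040724] 0.6822721213645478
[[ 28  37 252]
 [ 93  24 107]
 [ 96  25 155]
 [ 95  20 153]]
[ 0.6276 -0.0598  0.027 ] [0.07813281 0.0782849 ] [314.   287.55] [-79.3  -1.1 296.8] [[0.6274 0.0193 0.1655]]
[ 0.6276 -0.0598  0.027 ] [0.07813281 0.0782849 ] [314.   287.55] [-79.3  -1.1 296.8] [[0.6274 0.0193 0.1655]]
[0.4743 0.1575 0.027 ] [0.04718041 0.06162376] [93.33333333 22.38888889] [ 137.4 -155.2  296.5] [[0.4695 0.1461 0.0173]]
held [0.628  0.0236 0.17  ] [  3.83324287  -1.13438122 153.66845918] [0.05694311 0.05886206]
```

View pics/w5.png

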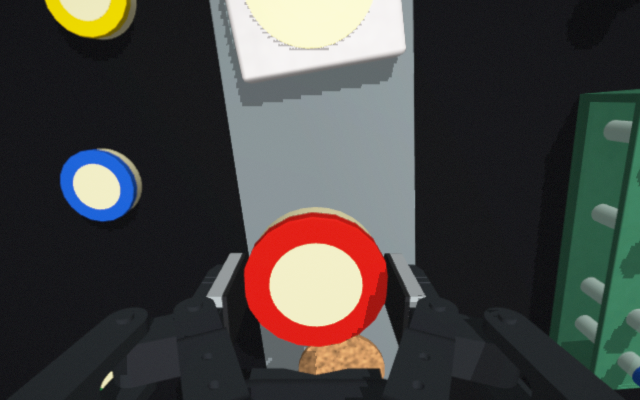

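Emit:
{"fn": "servo_tool", "kwargs": {
  "rows": [
    [[45,0,0],0,0],
    [[70,0,0],0,0],
    [[70,0,0],0,0],
    [[70,0,0],0,0]
  ]
}}

```text
t: 5.4
tcp_pos: [0.6296, 0.089, 0.3235]
tool_rot: [0.709, 0.706, -0.001, 0.001]
force: [-0.1, 0.2, -0.0]
finger_gap: 0.683
```

```bash
sed -i 's/def find(s,k,z,smin=110,vmin=60):/def find(s,k,z,smin=110,vmin=60,roi=None):/; s/^    c=max(/    if roi: w=np.zeros_like(m); w[roi[1]:roi[3],roi[0]:roi[2]]=1; m=m*w\n    c=max(/' h.py
python3 - <<'E'
from h import *
for i in range(3): s=snapshot("wrist")
st=sense(); print(st["tcp_pos"].round(4),st["qd"].round(3),st["finger_gap"])
for sm in (20,28):
    p,d,uv=find(s,"disc",.027,sm,roi=(200,0,430,205)); print(p.round(4),d,uv,rel(p,st).round(1),bydepth(s,uv).round(4))
p,d,uv=find(s,"red",.1655);print("held",p.round(4),rel(p,st),d, bydepth(s,uv+[0,-50]),bydepth(s,uv+[0,40]),bydepth(s,uv+[-40,0]),bydepth(s,uv+[40,0]))
E
```

```text
[0.6297 0.0884 0.3235] [ 0.    -0.002  0.001  0.003  0.001  0.002] 0.6823410805002619
[0.6239 0.1727 0.027 ] [0.09214587 0.09247617] [307.03921569  77.43137255] [ 85.   -6.1 296.3] [[0.6229 0.1755 0.0265]]
[0.6238 0.1728 0.027 ] [0.09185241 0.09207151] [311.45098039  76.35294118] [ 85.1  -6.2 296.3] [[0.6261 0.1763 0.0256]]
held [0.6286 0.0893 0.1655] [  1.29177544  -1.02176406 158.01539863] [0.05888639 0.06086309] [[0.62854887 0.11213434 0.16566496]] [[0.62831242 0.07126239 0.16503484]] [[0.61208151 0.0898605  0.16436682]] [[0.64471693 0.08985239 0.16462936]]
```

Emit:
{"fn": "servo_tool", "kwargs": {
  "rows": [
    [[45,-3,0],0,0],
    [[83.7,-5,0],0,0],
    [[83.7,-5,40],0,0],
    [[83.7,-5,80],0,0],
    [[83.7,-5,105],0,0],
    [[83.7,-5,114],0,0],
    [[83.7,-5,117],0,0],
    [[83.7,-5,117],0,0]
  ]
}}

```text
t: 6.35
tcp_pos: [0.6258, 0.1712, 0.207]
tool_rot: [0.709, 0.705, -0.0, 0.001]
force: [0.2, 0.8, 0.0]
finger_gap: 0.682
```

Emit:
{"fn": "servo_tool", "kwargs": {
  "rows": [
    [[0,0,1],0,0],
    [[0,0,2],0,0],
    [[0,0,3],0,0],
    [[0,0,3],0,0]
  ]
}}

```text
t: 6.75
tcp_pos: [0.6259, 0.1713, 0.2046]
tool_rot: [0.709, 0.705, -0.0, 0.001]
force: [-0.9, 0.2, -1.0]
finger_gap: 0.685
```

```bash
python3 - <<'E'
from h import *
for i in range(2): s=snapshot("wrist")
st=sense(); print(st["tcp_pos"].round(4),st["qd"].round(3),st["force"],st["finger_gap"])
p,d,uv=find(s,"red",.043);print("held",p.round(4),rel(p,st),d)
cv2.imwrite("pics/w6.png",s["image"])
E
```

```text
[0.6258 0.1713 0.2043] [ 0.001  0.003 -0.002 -0.001 -0.002 -0.   ] [-0.17073165  0.9793321  -0.70306976] 0.6778269602196405
held [0.6251 0.1703 0.043 ] [ -0.61226633  -0.90182932 161.30021543] [0.06033993 0.06240366]
```

View pics/w6.png

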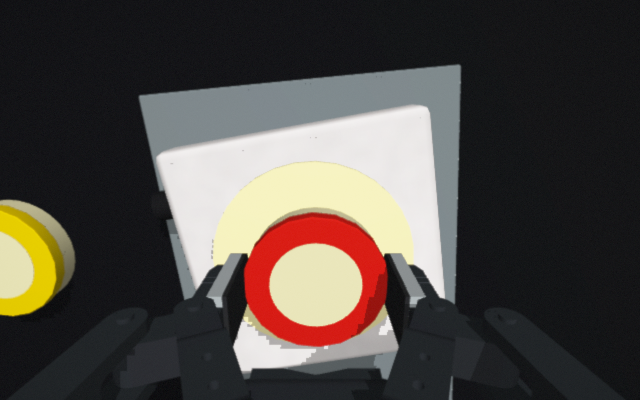

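The red dish hovers over the disc, with the disc's rim visible from (213,245) to (412,245). I creep down to contact.

Emit:
{"fn": "servo_tool", "kwargs": {
  "rows": [
    [[0.5,-1,1],0,0],
    [[0.5,-1,2],0,0],
    [[0.5,-1,2.7],0,0],
    [[0.5,-1,2.7],0,0]
  ]
}}

```text
t: 7.25
tcp_pos: [0.6247, 0.1718, 0.2016]
tool_rot: [0.709, 0.705, -0.0, 0.001]
force: [-0.5, -0.9, 1.0]
finger_gap: 0.679
```

Emit:
{"fn": "servo_tool", "kwargs": {
  "rows": [
    [[0,0,0.7],0,0],
    [[0,0,0.7],0,0]
  ]
}}

```text
t: 7.45
tcp_pos: [0.6247, 0.1719, 0.2016]
tool_rot: [0.709, 0.705, -0.001, 0.001]
force: [-1.3, 0.2, 5.0]
finger_gap: 0.681
```

Emit:
{"fn": "servo_tool", "kwargs": {
  "rows": [
    [[0,0,0],0,0.6],
    [[0,0,0],0,1],
    [[0,0,0],0,1],
    [[0,0,0],0,1],
    [[0,0,-30],0,1],
    [[0,0,-80],0,1],
    [[0,0,-120],0,1],
    [[0,0,-120],0,1]
  ]
}}

```text
t: 8.25
tcp_pos: [0.6268, 0.1725, 0.3283]
tool_rot: [0.709, 0.705, 0.005, 0.005]
force: [-0.0, 0.4, -0.4]
finger_gap: 1.002
```

```bash
python3 - <<'E'
from h import *
for i in range(2): s=snapshot("wrist")
st=sense(); print(st["tcp_pos"].round(4),st["finger_gap"])
p,d,uv=find(s,"red",.043); q,e,_=find(s,"disc",.027,20,roi=(180,100,460,330)); print(p.round(4),d,q.round(4),e)
E
```

```text
[0.6247 0.1721 0.3228] 0.9995168626579208
[0.6235 0.1721 0.043 ] [0.05860458 0.05991285] [0.6235 0.1729 0.027 ] [0.0918344  0.09230544]
```

Emit:
{"fn": "servo_tool", "kwargs": {
  "rows": [
    [[-45,-20,-30],0,1],
    [[-90,-45,-60],0,1],
    [[-135,-70,-80],0,1],
    [[-180,-95,-80],0,1],
    [[-225,-120,-80],0,1],
    [[-270,-150,-80],0,1],
    [[-310,-175,-80],0,1],
    [[-340,-193,-80],0,1]
  ]
}}

```text
t: 9.15
tcp_pos: [0.433, -0.1585, 0.4011]
tool_rot: [0.709, 0.705, 0.0, -0.0]
force: [0.7, -0.9, 0.1]
finger_gap: 0.999
```

Emit:
{"fn": "servo_tool", "kwargs": {
  "rows": [
    [[0,0,0],0,1],
    [[0,0,0],0,1]
  ]
}}

```text
t: 9.35
tcp_pos: [0.4319, -0.1593, 0.3995]
tool_rot: [0.711, 0.704, -0.0, -0.002]
force: [0.2, 0.8, -0.4]
finger_gap: 0.997
```

```bash
python3 - <<'E'
from h import *
for i in range(3): s=snapshot("wrist")
st=sense(); print(st["tcp_pos"].round(4),st["qd"].round(3),st["tool_rot"])
p,d,uv=find(s,"green",.016,roi=(200,0,450,330)); print(p.round(4),d,uv,rel(p,st))
E
```

```text
[ 0.4334 -0.1575  0.4003] [ 0.017 -0.006 -0.007 -0.004  0.    -0.002] [ 7.08665692e-01  7.05543605e-01  3.00973204e-05 -1.07587500e-03]
[ 0.4317 -0.167   0.016 ] [0.06072414 0.06131149] [316.32258065 184.35483871] [-10.12015009  -1.09103719 384.32238165]
```

Red is centred on the disc within 1 mm. Next is green.

Emit:
{"fn": "servo_tool", "kwargs": {
  "rows": [
    [[-10,-1,45],0,1],
    [[-10,-1,90],0,1],
    [[-10,-1,140],0,1],
    [[-10,-1,180],0,1],
    [[-10,-1,208],0,1],
    [[-10,-1,219],0,1],
    [[-10,-1,219],0,1],
    [[-10,-1,219],0,1]
  ]
}}

```text
t: 10.3
tcp_pos: [0.4327, -0.1666, 0.1819]
tool_rot: [0.708, 0.706, 0.0, -0.001]
force: [-0.1, -0.0, 0.5]
finger_gap: 1.003
```

```bash
python3 - <<'E'
from h import *
for i in range(2): s=snapshot("wrist")
st=sense(); print(st["tcp_pos"].round(4),st["force"])
p,d,uv=find(s,"green",.016,roi=(200,150,450,380)); print(p.round(4),d,uv,rel(p,st))
E
```

```text
[ 0.4326 -0.1671  0.1827] [-0.39232133  0.49387953 -0.03267318]
[ 0.4317 -0.1667  0.016 ] [0.0597247  0.06108351] [312.         271.19607843] [  0.39597449  -1.12232184 166.65471047]
```

Emit:
{"fn": "servo_tool", "kwargs": {
  "rows": [
    [[0.4,-1,8],0,1],
    [[0.4,-1,8],0,0.5],
    [[0.4,-1,8],0,0.3],
    [[0.4,-1,8],0,0],
    [[0.4,-1,8],0,0],
    [[0.4,-1,8],0,0],
    [[0.4,-1,8],0,0]
  ],
  "force": 40
}}

```text
t: 11.1
tcp_pos: [0.4316, -0.1667, 0.1753]
tool_rot: [0.708, 0.706, 0.0, 0.001]
force: [-0.6, 0.3, 6.0]
finger_gap: 0.68
```

Emit:
{"fn": "servo_tool", "kwargs": {
  "rows": [
    [[0,0,-20],0,0],
    [[0,0,-60],0,0],
    [[0,0,-105],0,0],
    [[-15,40,-140],0,0],
    [[-35,85,-150],0,0],
    [[-55,130,-150],0,0],
    [[-75,175,-150],0,0],
    [[-85,218,-150],0,0]
  ]
}}

```text
t: 11.9
tcp_pos: [0.6504, -0.254, 0.3263]
tool_rot: [0.709, 0.705, 0.0, 0.001]
force: [-0.3, -0.6, -0.7]
finger_gap: 0.677
```

Emit:
{"fn": "servo_tool", "kwargs": {
  "rows": [
    [[0,0,0],0,0],
    [[0,0,0],0,0]
  ]
}}

```text
t: 12.1
tcp_pos: [0.6505, -0.2541, 0.3252]
tool_rot: [0.709, 0.705, -0.0, 0.001]
force: [-0.2, 0.3, -0.0]
finger_gap: 0.68
```

```bash
python3 - <<'E'
from h import *
for i in range(3): s=snapshot("wrist")
st=sense(); print(st["tcp_pos"].round(4),st["qd"].round(3),st["finger_gap"])
for sm in (70,100):
    p,d,uv=find(s,"coaster",.009,sm,roi=(180,0,450,205)); print(p.round(4),d,uv,rel(p,st).round(1),bydepth(s,uv).round(4))
p,d,uv=find(s,"green",.1655,roi=(200,150,450,380));print("held",p.round(4),rel(p,st),d, bydepth(s,uv))
cv2.imwrite("pics/w7.png",s["image"])
E
```

```text
[ 0.6489 -0.2534  0.3257] [-0.001 -0.009  0.001  0.002 -0.004 -0.   ] 0.6748376962294489
[ 0.6481 -0.1736  0.009 ] [0.06531286 0.0847705 ] [309.09677419 103.22580645] [ 79.8  -1.1 316.7] [[ 0.643  -0.1835  0.0094]]
[ 0.6479 -0.1565  0.009 ] [0.03910028 0.07213187] [312.94117647  66.58823529] [ 96.9  -1.3 316.7] [[ 0.6462 -0.1566  0.009 ]]
held [ 0.6478 -0.2534  0.1655] [-2.32829839e-02 -1.00256971e+00  1.60207222e+02] [0.0597138  0.06146651] [[ 0.6464095  -0.24994116  0.16562412]]
```

View pics/w7.png

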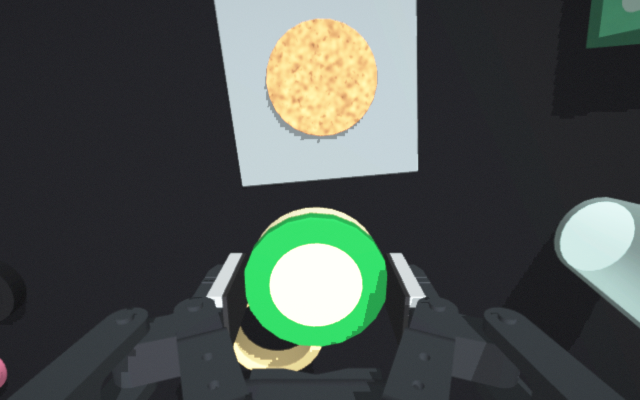

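The coaster is at (322,77), and the green dish is held level at (316,280). I redo the coaster mask with a wider threshold.

```bash
sed -i 's/coaster=((3,20),)/coaster=((3,28),)/; s/^    c=max(/    m=cv2.morphologyEx(m,cv2.MORPH_CLOSE,np.ones((5,5)))\n    c=max(/' h.py
python3 - <<'E'
from h import *
s=snapshot("wrist"); st=sense(); print(st["tcp_pos"].round(4))
for sm in (40,50,70):
    p,d,uv=find(s,"coaster",.009,sm,roi=(180,0,450,200)); print(p.round(4),d,uv,rel(p,st).round(1))
E
```

```text
[ 0.6489 -0.2534  0.326 ]
[ 0.6525 -0.1659  0.009 ] [0.08559512 0.08562587] [322.53333333  77.64444444] [ 87.7   3.  317. ]
[ 0.6525 -0.1658  0.009 ] [0.085354   0.08542261] [319.26086957  80.82608696] [ 87.8   3.  317. ]
[ 0.6525 -0.1659  0.009 ] [0.08505696 0.0851724 ] [320.23529412  76.70588235] [ 87.7   3.  317. ]
```

Emit:
{"fn": "servo_tool", "kwargs": {
  "rows": [
    [[45,2,0],0,0],
    [[88,4,0],0,0],
    [[88,4,45],0,0],
    [[88,4,90],0,0],
    [[88,4,122],0,0],
    [[88,4,134],0,0],
    [[88,4,137],0,0],
    [[88,4,137],0,0]
  ]
}}

```text
t: 13.1
tcp_pos: [0.6537, -0.1659, 0.1901]
tool_rot: [0.709, 0.705, 0.0, 0.001]
force: [-0.1, 0.0, 0.4]
finger_gap: 0.676
```

Emit:
{"fn": "servo_tool", "kwargs": {
  "rows": [
    [[0,0,1],0,0],
    [[0,0,2],0,0],
    [[0,0,2],0,0]
  ]
}}

```text
t: 13.4
tcp_pos: [0.6541, -0.1661, 0.1895]
tool_rot: [0.709, 0.705, 0.001, 0.002]
force: [-0.7, -0.1, -0.4]
finger_gap: 0.68
```

```bash
python3 - <<'E'
from h import *
for i in range(2): s=snapshot("wrist")
st=sense(); print(st["tcp_pos"].round(4),st["force"])
p,d,uv=find(s,"green",.018+st["tcp_pos"][2]-.177,roi=(200,150,450,380)); print(p.round(4),d,uv,rel(p,st), rel([.6525,-.1659,.009],st)-rel(p,st))
E
```

```text
[ 0.6539 -0.166   0.1889] [0.12944439 0.24140134 0.07828037]
[ 0.6535 -0.1659  0.0299] [0.05893671 0.06091886] [307.72727273 277.45454545] [  0.33891255  -0.85186448 158.99790627] [ 4.18103519e-03 -1.02102606e+00  2.08723772e+01]
```

Emit:
{"fn": "servo_tool", "kwargs": {
  "rows": [
    [[0,-1,1],0,0],
    [[0,-1,2],0,0],
    [[0,-1,3],0,0],
    [[0,-1,4],0,0],
    [[0,-1,4],0,0]
  ]
}}

```text
t: 14.0
tcp_pos: [0.6528, -0.166, 0.1846]
tool_rot: [0.709, 0.705, 0.0, 0.001]
force: [-0.2, 0.1, 0.3]
finger_gap: 0.678
```

Emit:
{"fn": "servo_tool", "kwargs": {
  "rows": [
    [[0,0,1],0,0],
    [[0,0,1],0,0]
  ]
}}

```text
t: 14.2
tcp_pos: [0.6529, -0.166, 0.1844]
tool_rot: [0.709, 0.705, 0.0, 0.001]
force: [-2.4, -0.3, 4.1]
finger_gap: 0.685
```

Emit:
{"fn": "servo_tool", "kwargs": {
  "rows": [
    [[0,0,0],0,0.6],
    [[0,0,0],0,1],
    [[0,0,0],0,1],
    [[0,0,0],0,1],
    [[0,0,-30],0,1],
    [[0,0,-80],0,1],
    [[0,0,-130],0,1],
    [[0,0,-130],0,1]
  ]
}}

```text
t: 15.0
tcp_pos: [0.6551, -0.1667, 0.3227]
tool_rot: [0.709, 0.705, 0.003, 0.009]
force: [1.0, -0.3, -0.5]
finger_gap: 1.002
```

```bash
python3 - <<'E'
from h import *
for i in range(2): s=snapshot("wrist")
st=sense(); print(st["tcp_pos"].round(4))
p,d,uv=find(s,"green",.025,roi=(200,100,450,380)); print(p.round(4),d)
E
```

```text
[ 0.6529 -0.1659  0.3164]
[ 0.6518 -0.166   0.025 ] [0.05844885 0.0594166 ]
```

Emit:
{"fn": "servo_tool", "kwargs": {
  "rows": [
    [[35,-35,-30],0,1],
    [[70,-70,-60],0,1],
    [[105,-110,-85],0,1],
    [[140,-145,-85],0,1],
    [[170,-180,-85],0,1],
    [[190,-204,-85],0,1],
    [[190,-204,-85],0,1],
    [[190,-204,-85],0,1]
  ]
}}

```text
t: 15.9
tcp_pos: [0.4484, 0.0263, 0.3985]
tool_rot: [0.708, 0.706, 0.0, 0.002]
force: [1.3, 0.5, 0.2]
finger_gap: 1.0
```

```bash
python3 - <<'E'
from h import *
for i in range(5): s=snapshot("wrist")
st=sense(); print(st["tcp_pos"].round(4),st["qd"].round(3))
p,d,uv=find(s,"blue",.016,roi=(200,0,450,330)); print(p.round(4),d,uv,rel(p,st))
E
```

```text
[0.4506 0.0246 0.3991] [ 0.001 -0.004  0.006  0.002  0.004  0.001]
[0.4492 0.0255 0.016 ] [0.06084132 0.06165992] [312.28571429 173.67857143] [  2.02632833  -3.79416304 383.09192288]
```

Emit:
{"fn": "servo_tool", "kwargs": {
  "rows": [
    [[1.5,-2,45],0,1],
    [[1.5,-2,90],0,1],
    [[1.5,-2,140],0,1],
    [[1.5,-2,180],0,1],
    [[1.5,-2,208],0,1],
    [[1.5,-2,218],0,1],
    [[1.5,-2,218],0,1],
    [[1.5,-2,218],0,1]
  ]
}}

```text
t: 16.95
tcp_pos: [0.4506, 0.0252, 0.1816]
tool_rot: [0.71, 0.705, 0.001, 0.004]
force: [0.7, 0.4, 0.2]
finger_gap: 1.0
```

```bash
python3 - <<'E'
from h import *
for i in range(2): s=snapshot("wrist")
st=sense(); print(st["tcp_pos"].round(4),st["force"])
p,d,uv=find(s,"blue",.016,roi=(200,150,450,380)); print(p.round(4),d,uv,rel(p,st))
E
```

```text
[0.4506 0.0253 0.1824] [-0.04398798 -0.09460717 -0.55645172]
[0.4493 0.0255 0.016 ] [0.05994774 0.06125374] [308.60416667 272.66666667] [  0.78904013  -2.84850767 166.38571294]
```

Emit:
{"fn": "servo_tool", "kwargs": {
  "rows": [
    [[0.3,-1.5,8],0,1],
    [[0.3,-1.5,8],0,0.5],
    [[0.3,-1.5,8],0,0.3],
    [[0.3,-1.5,8],0,0],
    [[0.3,-1.5,8],0,0],
    [[0.3,-1.5,8],0,0],
    [[0.3,-1.5,8],0,0]
  ],
  "force": 40
}}

```text
t: 17.75
tcp_pos: [0.4491, 0.0256, 0.1751]
tool_rot: [0.71, 0.705, 0.002, 0.005]
force: [-0.1, -0.4, 4.3]
finger_gap: 0.681
```

Emit:
{"fn": "servo_tool", "kwargs": {
  "rows": [
    [[0,0,-20],0,0],
    [[0,0,-60],0,0],
    [[0,0,-105],0,0],
    [[-45,30,-140],0,0],
    [[-90,60,-150],0,0],
    [[-135,95,-150],0,0],
    [[-175,130,-150],0,0],
    [[-215,165,-150],0,0]
  ]
}}

```text
t: 18.55
tcp_pos: [0.5915, -0.1676, 0.3277]
tool_rot: [0.71, 0.705, 0.002, 0.005]
force: [0.8, 0.7, 0.0]
finger_gap: 0.675
```

Emit:
{"fn": "servo_tool", "kwargs": {
  "rows": [
    [[-35,20,0],0,0],
    [[-65,40,0],0,0],
    [[-65,40,0],0,0],
    [[-65,40,0],0,0]
  ]
}}

```text
t: 18.95
tcp_pos: [0.6306, -0.2333, 0.3278]
tool_rot: [0.71, 0.704, 0.002, 0.004]
force: [0.1, 0.5, -0.4]
finger_gap: 0.681
```

```bash
python3 - <<'E'
from h import *
for i in range(3): s=snapshot("wrist")
st=sense(); print(st["tcp_pos"].round(4),st["qd"].round(3),st["finger_gap"],st["tool_rot"])
p,d,uv=find(s,"green",.025,roi=(180,0,450,205)); print(p.round(4),d,uv,rel(p,st).round(1))
q,d,uv=find(s,"blue",.1655,roi=(200,150,450,380));print("held",q.round(4),rel(q,st),d, bydepth(s,uv))
print("world diff",(p-q)*1000)
cv2.imwrite("pics/w8.png",s["image"])
E
```

```text
[ 0.6303 -0.2315  0.3281] [ 0.006 -0.005 -0.004 -0.    -0.003  0.   ] 0.6791572823088462 [0.70928613 0.70490722 0.0020012  0.003872  ]
[ 0.6522 -0.1667  0.025 ] [0.05897121 0.05906802] [339.         106.78947368] [ 65.7  19.  303.1]
held [ 0.6305 -0.2333  0.1655] [ -1.37132992  -1.06910272 162.57399488] [0.0612052  0.06283656] [[ 0.62924531 -0.23116447  0.16901651]]
world diff [  21.6807251    66.61714172 -140.5       ]
```

View pics/w8.png

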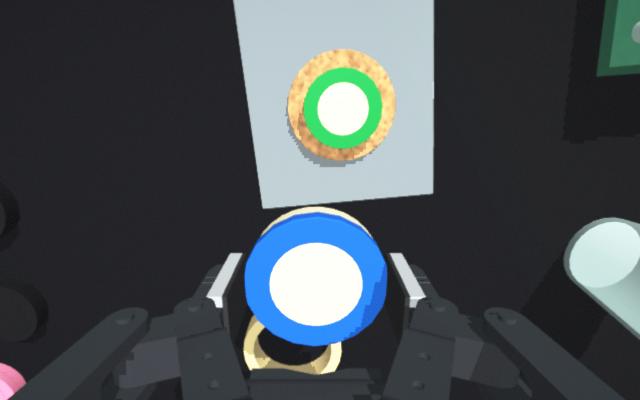

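The green dish sits in the middle of the coaster at (343,108), and blue is held at (316,284).

Emit:
{"fn": "servo_tool", "kwargs": {
  "rows": [
    [[33,10,0],0,0],
    [[66,20.5,0],0,0],
    [[66,20.5,40],0,0],
    [[66,20.5,80],0,0],
    [[66,20.5,105],0,0],
    [[66,20.5,117],0,0],
    [[66,20.5,119],0,0],
    [[66,20.5,119],0,0]
  ]
}}

```text
t: 19.9
tcp_pos: [0.6524, -0.1657, 0.2099]
tool_rot: [0.709, 0.705, 0.002, 0.004]
force: [-0.6, 0.2, -0.5]
finger_gap: 0.677
```

```bash
python3 - <<'E'
from h import *
for i in range(3): s=snapshot("wrist"); 
sc=snapshot("scene");s2=snapshot("side")
st=sense(); print(st["tcp_pos"].round(4),st["force"],st["tool_rot"].round(4))
q,d,uv=find(s,"blue",.016+st["tcp_pos"][2]-.175,roi=(200,150,450,380)); print(q.round(4),d,(np.array([.6522,-.1663])-q[:2])*1000)
cv2.imwrite("pics/w9.png",np.hstack([cv2.resize(sc["image"][200:260,190:270],(400,300),interpolation=2),cv2.resize(s2["image"][190:250,345:425],(400,300),interpolation=2)]))
E
```

```text
[ 0.6526 -0.1662  0.2107] [ 0.18177432 -0.25301472 -0.76900774] [0.7093 0.7049 0.0025 0.0051]
[ 0.6537 -0.1661  0.0517] [0.05937724 0.06103681] [-1.48902588 -0.22947388]
```

View pics/w9.png

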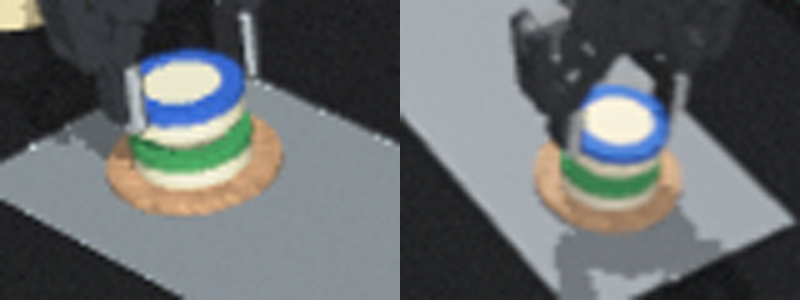

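Both views show blue hovering squarely above green on the coaster. I creep down.

Emit:
{"fn": "servo_tool", "kwargs": {
  "rows": [
    [[0,-1.5,2],0,0],
    [[0,-1.5,4],0,0],
    [[0,-1.5,6],0,0],
    [[0,-1.5,7.5],0,0],
    [[0,-1.5,8.5],0,0],
    [[0,-1.5,8.5],0,0]
  ]
}}

```text
t: 20.75
tcp_pos: [0.6511, -0.1662, 0.2018]
tool_rot: [0.709, 0.705, 0.002, 0.005]
force: [0.4, 0.5, -0.5]
finger_gap: 0.678
```

Emit:
{"fn": "servo_tool", "kwargs": {
  "rows": [
    [[0,0,0.7],0,0],
    [[0,0,1.2],0,0],
    [[0,0,1.2],0,0]
  ]
}}

```text
t: 21.05
tcp_pos: [0.6511, -0.1662, 0.2004]
tool_rot: [0.709, 0.705, 0.002, 0.005]
force: [-0.3, 0.2, -0.7]
finger_gap: 0.679
```

Emit:
{"fn": "servo_tool", "kwargs": {
  "rows": [
    [[0,0.6,0.7],0,0],
    [[0,0.6,1],0,0],
    [[0,0.6,1],0,0]
  ]
}}

```text
t: 21.35
tcp_pos: [0.6515, -0.1662, 0.2002]
tool_rot: [0.709, 0.705, 0.002, 0.005]
force: [-3.0, -0.1, 5.4]
finger_gap: 0.681
```

Emit:
{"fn": "servo_tool", "kwargs": {
  "rows": [
    [[0,0,0],0,0.6],
    [[0,0,0],0,1],
    [[0,0,0],0,1],
    [[0,0,0],0,1],
    [[0,0,-30],0,1],
    [[0,0,-80],0,1],
    [[0,0,-130],0,1],
    [[0,0,-130],0,1]
  ]
}}

```text
t: 22.15
tcp_pos: [0.6528, -0.1666, 0.3385]
tool_rot: [0.709, 0.705, 0.005, 0.012]
force: [0.5, -0.1, 0.8]
finger_gap: 1.001
```

```bash
python3 - <<'E'
from h import *
for i in range(3): s=snapshot("wrist")
st=sense(); print(st["tcp_pos"].round(4),st["tool_rot"].round(4))
p,d,uv=find(s,"blue",.041,roi=(200,100,450,380)); print(p.round(4),d)
q,d,uv=find(s,"coaster",.009,40,roi=(200,100,450,380)); print(q.round(4),d)
E
```

```text
[ 0.65   -0.1656  0.3302] [0.7093 0.7049 0.0021 0.0045]
[ 0.6518 -0.1661  0.041 ] [0.0582885 0.0598979]
[ 0.6522 -0.1653  0.009 ] [0.08501269 0.08584494]
```

Emit:
{"fn": "servo_tool", "kwargs": {
  "rows": [
    [[45,-20,0],0,1],
    [[90,-45,-20],0,1],
    [[135,-65,-40],0,1],
    [[180,-90,-60],0,1],
    [[225,-110,-60],0,1],
    [[270,-135,-60],0,1],
    [[315,-155,-60],0,1],
    [[355,-175,-60],0,1]
  ]
}}

```text
t: 23.1
tcp_pos: [0.4782, 0.1855, 0.3855]
tool_rot: [0.709, 0.705, 0.0, 0.003]
force: [0.7, 0.0, 0.7]
finger_gap: 0.999
```

Emit:
{"fn": "servo_tool", "kwargs": {
  "rows": [
    [[40,-15,0],0,1],
    [[80,-30,0],0,1],
    [[110,-30,0],0,1],
    [[110,-30,0],0,1],
    [[110,-30,0],0,1]
  ]
}}

```text
t: 23.6
tcp_pos: [0.4483, 0.2959, 0.3831]
tool_rot: [0.709, 0.705, -0.001, 0.003]
force: [-0.0, -0.0, -0.4]
finger_gap: 1.003
```

```bash
python3 - <<'E'
from h import *
for i in range(3): s=snapshot("wrist")
st=sense(); print(st["tcp_pos"].round(4),st["tool_rot"].round(4)); np.savez("w10.npz",**s)
cv2.imwrite("pics/w10.png",s["image"])
E
```

```text
[0.449  0.2946 0.384 ] [ 7.100e-01  7.042e-01 -7.000e-04  2.900e-03]
```

View pics/w10.png

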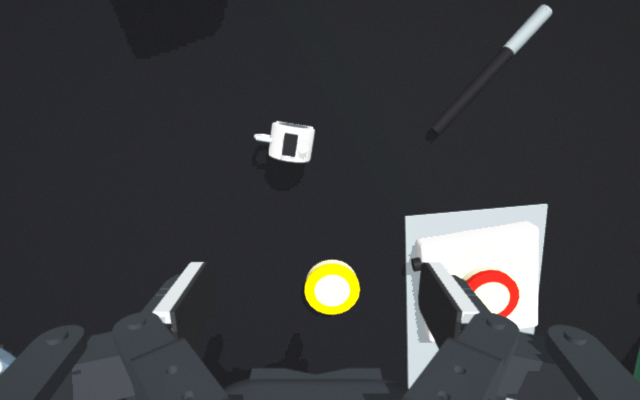

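The counter is at (291,142), with its ring pointing left (−x) and its dark faces towards ±y, so the tool needs roughly a quarter turn.

```bash
cat > cnt.py <<'E'
from h import *
def counter(s,roi):
    uu,vv=np.meshgrid(np.arange(roi[0],roi[2]),np.arange(roi[1],roi[3])); uv=np.c_[uu.ravel(),vv.ravel()]
    P=bydepth(s,uv); ok=s["z_map"][uv[:,1],uv[:,0]]>0; z=P[:,2]
    T=P[ok&(z>.028)&(z<.06)]
    r=cv2.minAreaRect(np.float32(T[:,:2]*1000))
    return T,r
E
python3 - <<'E'
from cnt import *
s=dict(np.load("w10.npz")); T,r=counter(s,(235,90,345,190)); print(len(T),r,T[:,2].max())
hi=T[T[:,2]>.036]; print(cv2.minAreaRect(np.float32(hi[:,:2]*1000)),hi.mean(0), sense()["q"])
c=cv2.resize(s["image"][95:185,225:345],(720,540),interpolation=2); cv2.imwrite("pics/w11.png",c)
E
```

```text
1514 ((419.7939758300781, 329.5306701660156), (30.647804260253906, 51.32133865356445), 80.39827728271484) 0.046817964960993164
((420.9227294921875, 329.28936767578125), (30.54850196838379, 43.37380599975586), 80.39827728271484) [0.42659651 0.32886569 0.04167457] [ 0.37372955  0.43664068  1.67584688 -0.0067511   1.02811035  0.38534122]
```

View pics/w11.png

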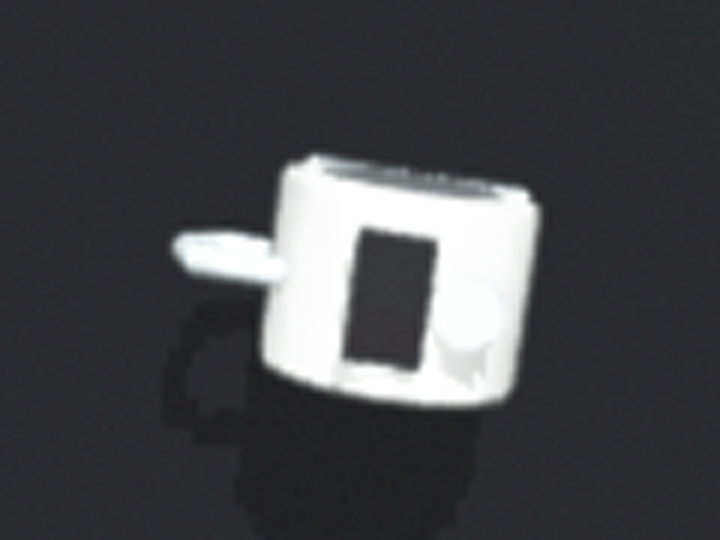

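Emit:
{"fn": "servo_tool", "kwargs": {
  "rows": [
    [[10,-6,0],-8,1],
    [[20,-12,0],-16,1],
    [[30,-18,0],-24,1],
    [[34,-23,0],-32,1],
    [[34,-23,0],-40,1],
    [[34,-23,0],-48,1],
    [[34,-23,0],-56,1],
    [[34,-23,0],-64,1]
  ]
}}

```text
t: 24.55
tcp_pos: [0.4268, 0.3274, 0.3836]
tool_rot: [0.227, 0.974, -0.002, 0.002]
force: [0.2, -0.3, 0.1]
finger_gap: 1.0
```

```bash
cat >> cnt.py <<'E'
def yaw(st): 
    R=Ro.from_quat(st["tool_rot"]).as_matrix(); return np.degrees(np.arctan2(R[1,1],R[0,1])), R[:,2]
E
python3 - <<'E'
from cnt import *
st=sense(); print(st["tcp_pos"],yaw(st),st["q"].round(2))
E
```

```text
[0.42676891 0.32743488 0.38356161] (np.float64(63.73726830530177), array([ 0.00235259, -0.00552566, -0.99998197])) [ 0.45  0.44  1.67 -0.01  1.03 -0.66]
```

Emit:
{"fn": "servo_tool", "kwargs": {
  "rows": [
    [[0,0,0],-8,1],
    [[0,0,0],-16.5,1],
    [[0,0,0],-16.5,1],
    [[0,0,0],-16.5,1]
  ]
}}

```text
t: 24.95
tcp_pos: [0.4271, 0.3266, 0.3834]
tool_rot: [0.087, 0.996, -0.003, 0.001]
force: [-0.3, -0.6, -0.6]
finger_gap: 1.005
```

```bash
python3 - <<'E'
from cnt import *
for i in range(2): s=snapshot("wrist")
st=sense(); print(st["tcp_pos"],yaw(st))
T,r=counter(s,(200,60,460,320)); print(len(T),r)
p=rel(T,st); rr=cv2.minAreaRect(np.float32(p[:,:2])); print(rr, p.min(0),p.max(0))
cv2.imwrite("pics/w12.png",s["image"])
E
```

```text
[0.42699109 0.32690858 0.38349839] (np.float64(80.06041169051016), array([ 0.00214353, -0.00562882, -0.99998186]))
1380 ((418.4172668457031, 329.1227722167969), (30.864099502563477, 50.97180938720703), 80.85566711425781)
((9.915987014770508, 2.5169286727905273), (30.900278091430664, 50.974002838134766), 89.20773315429688) [-15.51689309 -12.86060495 336.32733001] [ 35.3991139   18.24371739 355.4812897 ]
```

View pics/w12.png

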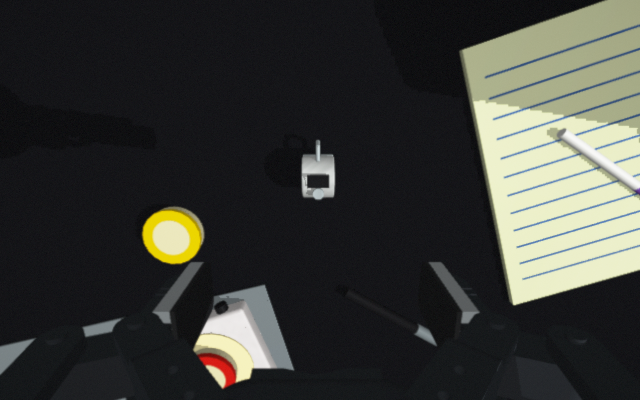

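Emit:
{"fn": "servo_tool", "kwargs": {
  "rows": [
    [[3,2,45],0,1],
    [[3,2,90],0,1],
    [[3,2,135],0,1],
    [[3,2,170],0,1],
    [[3,2,190],0,1],
    [[3,2,196],0,1],
    [[3,2,196],0,1],
    [[3,2,196],0,1]
  ]
}}

```text
t: 25.85
tcp_pos: [0.4254, 0.3286, 0.1885]
tool_rot: [0.087, 0.996, -0.002, 0.002]
force: [0.2, -0.8, 0.1]
finger_gap: 1.0
```

```bash
python3 - <<'E'
from cnt import *
for i in range(2): s=snapshot("wrist")
st=sense(); print(st["tcp_pos"],yaw(st),st["force"])
T,r=counter(s,(235,120,405,345)); p=rel(T,st); print(len(T),r,cv2.minAreaRect(np.float32(p[:,:2])),p.min(0),p.max(0))
cv2.imwrite("pics/w13.png",s["image"])
E
```

```text
[0.4253432  0.32859724 0.18892067] (np.float64(80.05048440686633), array([ 0.00485501, -0.00432777, -0.99997885])) [-0.8641015  -0.6068524   0.03074847]
7355 ((417.73187255859375, 329.3428039550781), (30.677186965942383, 50.5162239074707), 81.15339660644531) ((8.469446182250977, -0.04625225067138672), (30.696027755737305, 50.60368728637695), 88.95552825927734) [-16.82856824 -15.46365823 142.66469536] [ 33.76978451  15.36382477 160.83108093]
```

View pics/w13.png

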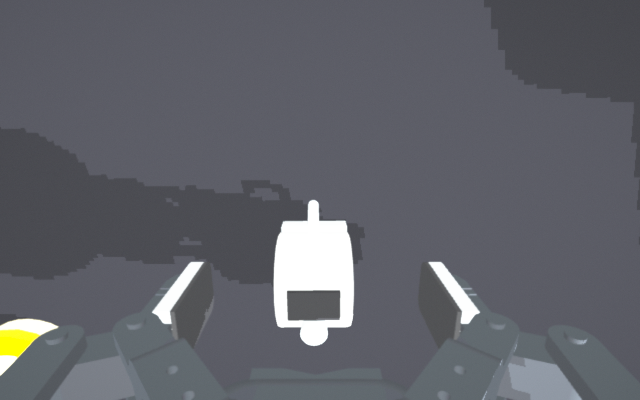

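The counter is centred between the jaws at (314,275) and aligned within about 1°. I close at 30 N.

Emit:
{"fn": "servo_tool", "kwargs": {
  "rows": [
    [[2.5,0,4],-1,1],
    [[2.5,0,4],-1,0.4],
    [[2.5,0,4],-1,0],
    [[2.5,0,4],-1,-0.5],
    [[2.5,0,4],-1,-0.8],
    [[2.5,0,4],-1,-0.8],
    [[2.5,0,4],-1,-0.8],
    [[2.5,0,4],-1,-0.8]
  ],
  "force": 40
}}

```text
t: 26.75
tcp_pos: [0.423, 0.3291, 0.1851]
tool_rot: [0.078, 0.997, -0.002, 0.003]
force: [-0.7, -0.1, 3.0]
finger_gap: 0.344
```

Emit:
{"fn": "servo_tool", "kwargs": {
  "rows": [
    [[0,0,-15],0,-0.8],
    [[0,0,-50],0,-0.8],
    [[0,0,-95],0,-0.8],
    [[0,0,-120],0,-0.8],
    [[0,0,-120],0,-0.8]
  ]
}}

```text
t: 27.25
tcp_pos: [0.4233, 0.3301, 0.3084]
tool_rot: [0.078, 0.997, 0.0, 0.006]
force: [1.1, 0.2, -0.8]
finger_gap: 0.339
```

```bash
python3 - <<'E'
from cnt import *
st=sense(); y,_=yaw(st); print(st["tcp_pos"],y,st["finger_gap"],st["force"])
L=np.array([.6237,.1728]);C=np.array([.6523,-.1657]); M=(L+C)/2; print(M,np.hypot(*(L-C)))
print("tool shift",rel(np.r_[M,st["tcp_pos"][2]],st))
E
```

```text
[0.42329833 0.33013063 0.30841153] 81.05794750981573 0.33904755766698 [ 1.14347535  0.21559056 -0.76602616]
[0.638   0.00355] 0.3397060641201449
tool shift [-262.83914082 -289.23892315    2.85418961]
```

Emit:
{"fn": "servo_tool", "kwargs": {
  "rows": [
    [[-30,-33,0],0,-0.8],
    [[-60,-66,0],0,-0.8],
    [[-93,-102,0],0,-0.8],
    [[-126,-138,0],0,-0.8],
    [[-160,-176,0],0,-0.8],
    [[-194,-213,0],0,-0.8],
    [[-228,-251,0],0,-0.8],
    [[-255,-280,0],0,-0.8]
  ]
}}

```text
t: 28.05
tcp_pos: [0.6323, 0.0112, 0.309]
tool_rot: [0.079, 0.997, 0.0, 0.005]
force: [0.6, -0.3, -1.2]
finger_gap: 0.343
```

Emit:
{"fn": "servo_tool", "kwargs": {
  "rows": [
    [[0,0,0],0,-0.8],
    [[0,0,0],0,-0.8]
  ]
}}

```text
t: 28.25
tcp_pos: [0.6319, 0.0099, 0.3066]
tool_rot: [0.08, 0.997, 0.0, 0.003]
force: [-0.7, 0.9, -0.6]
finger_gap: 0.346
```

```bash
python3 - <<'E'
from cnt import *
for i in range(2): s=snapshot("wrist")
st=sense(); y,z=yaw(st); print(st["tcp_pos"],y,z,st["finger_gap"],st["force"])
T,r=counter(s,(0,0,1,1)) if 0 else (None,None)
uu,vv=np.meshgrid(np.arange(240,400),np.arange(150,345)); uv=np.c_[uu.ravel(),vv.ravel()]; P=rel(bydepth(s,uv),st)
T=P[(P[:,2]>140)&(P[:,2]<160)&(np.abs(P[:,1])<16.5)]; print(len(T),T.min(0),T.max(0))
print("shift",rel([.638,.0036,.188],st))
cv2.imwrite("pics/w14.png",s["image"])
E
```

```text
[0.63103237 0.01209973 0.30729884] 80.9929623710196 [ 4.99261503e-03  6.41616799e-04 -9.99987331e-01] 0.34395987895894536 [-0.79622614  0.81180937 -1.35019918]
7995 [-17.56207221 -16.48082805 140.01616484] [ 32.13496567  16.49947776 159.96458471]
shift [ -7.63606348  -7.47293742 119.32666169]
```

View pics/w14.png

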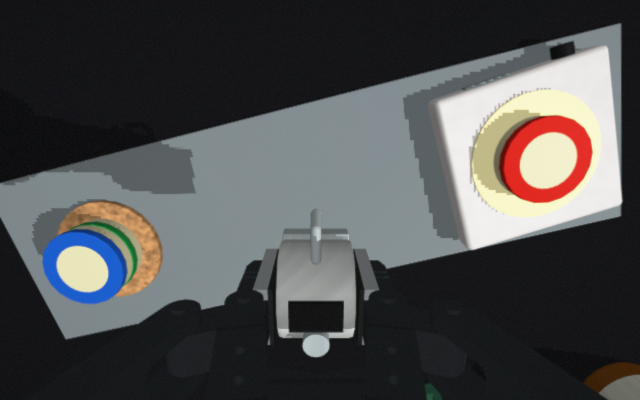

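The counter is held upright at (316,290), with the stack at (85,265) and red on the disc at (547,157). I lower it.

Emit:
{"fn": "servo_tool", "kwargs": {
  "rows": [
    [[-9,-7.5,0],0,-0.8],
    [[-9,-7.5,40],0,-0.8],
    [[-9,-7.5,80],0,-0.8],
    [[-9,-7.5,105],0,-0.8],
    [[-9,-7.5,114],0,-0.8],
    [[-9,-7.5,116],0,-0.8],
    [[-9,-7.5,116],0,-0.8]
  ]
}}

```text
t: 29.05
tcp_pos: [0.6399, 0.0037, 0.1922]
tool_rot: [0.078, 0.997, 0.0, 0.003]
force: [-0.1, 0.4, -0.3]
finger_gap: 0.343
```

```bash
python3 - <<'E'
from cnt import *
for i in range(2): s=snapshot("wrist")
st=sense(); y,z=yaw(st); print(st["tcp_pos"],y,z,st["force"]); print(rel([.638,.0036,.188],st))
E
```

```text
[0.64014702 0.00344787 0.19308846] 81.02186005905125 [ 8.38656416e-03  9.09327078e-06 -9.99964832e-01] [ 1.28835358 -0.18850186  0.46737625]
[ 2.18653017 -0.19149483  5.07027531]
```

Emit:
{"fn": "servo_tool", "kwargs": {
  "rows": [
    [[1,0,1.5],0,-0.8],
    [[1,0,3],0,-0.8],
    [[1,0,4],0,-0.8],
    [[1,0,4.5],0,-0.8],
    [[1,0,4.5],0,-0.8]
  ]
}}

```text
t: 29.65
tcp_pos: [0.6391, 0.0036, 0.1885]
tool_rot: [0.078, 0.997, 0.0, 0.004]
force: [-0.2, -0.5, -1.0]
finger_gap: 0.345
```

Emit:
{"fn": "servo_tool", "kwargs": {
  "rows": [
    [[0,0,0.7],0,-0.8],
    [[0,0,1],0,-0.8],
    [[0,0,1],0,-0.8]
  ]
}}

```text
t: 29.95
tcp_pos: [0.6392, 0.0035, 0.1881]
tool_rot: [0.078, 0.997, 0.0, 0.004]
force: [-0.7, 1.0, 5.4]
finger_gap: 0.347
```

Contact felt (5 N). I release and retreat.

Emit:
{"fn": "servo_tool", "kwargs": {
  "rows": [
    [[0,0,0],0,-0.1],
    [[0,0,0],0,0.4],
    [[0,0,0],0,1],
    [[0,0,0],0,1],
    [[0,0,0],0,1],
    [[0,0,-20],0,1],
    [[0,0,-60],0,1],
    [[0,0,-110],0,1]
  ]
}}

```text
t: 30.75
tcp_pos: [0.6374, 0.0036, 0.2969]
tool_rot: [0.078, 0.997, 0.001, 0.001]
force: [1.2, 1.2, 1.1]
finger_gap: 1.0
```

Emit:
{"fn": "servo_tool", "kwargs": {
  "rows": [
    [[0,0,-50],0,1],
    [[0,0,-90],0,1],
    [[0,0,-90],0,1],
    [[0,0,-90],0,1],
    [[0,0,-90],0,1]
  ]
}}

```text
t: 31.25
tcp_pos: [0.6364, 0.0037, 0.3853]
tool_rot: [0.078, 0.997, 0.001, -0.0]
force: [0.7, -0.5, -0.9]
finger_gap: 0.999
```

```bash
python3 - <<'E'
from cnt import *
for i in range(2): s=snapshot("wrist")
st=sense(); print(st["tcp_pos"],st["qd"].round(3))
T,r=counter(s,(240,90,400,300)); p=rel(T,st); print(len(T),r,T[:,2].max())
for k,z,roi in (("red",.043,None),("blue",.041,None),("coaster",.009,(0,100,250,400)),):
    try: q,d,uv=find(s,k,z,40 if k=="coaster" else 110,roi=roi); print(k,q.round(4),d.round(4),uv)
    except Exception as e: print(k,e)
cv2.imwrite("pics/w15.png",s["image"])
sc=snapshot("scene"); cv2.imwrite("pics/end.png",sc["image"])
E
```

```text
[0.63657225 0.00358655 0.38465052] [-0.     0.002 -0.006  0.001  0.001  0.002]
1410 ((635.0844116210938, 5.320905685424805), (30.981781005859375, 52.21310043334961), 81.03301239013672) 0.04956594329506714
red [0.6232 0.1702 0.043 ] [0.0586 0.0616] [500.02857143 141.45714286]
blue [ 0.6515 -0.1653  0.041 ] [0.0591 0.0623] [141.22580645 221.74193548]
coaster [ 0.6519 -0.1645  0.009 ] [0.0855 0.0877] [165.32352941 206.26470588]
```

```bash
python3 - <<'E'
from h import *
print(sign_off())
E
```

```text
the job is handed in; nothing more can be done
None
```

The bench is set out as asked and handed in, with about 31 s on the robot's clock. I worked in the order given: red on the lit disc, green on the coaster, blue on top of green, then the counter on the mat.

Each piece was lowered until I felt about 5 N of contact, then released.

| Piece | Last check from above |
|---|---|
| Red dish | within about 1 mm of the disc's middle, measured just after release |
| Green dish | within about 1 mm of the coaster's middle |
| Blue dish | within about 1 mm of both the green dish and the coaster's middle |
| Counter | standing, about 1–3.5 mm from the midpoint |

- **Counter position:** two readings disagreed by about 2 mm. The arm's position put it about 1 mm off; the final camera view put it about 3.5 mm off in x.
- **Red dish in the last view:** that view put it about 2 mm lower in y than the check made right after release. Blue and the coaster agreed with their earlier readings to about 1 mm. I took it as camera error, because nothing had touched the dish since.
- **Last picture not seen:** the limit of 16 pictures was reached, so the final check relied on numbers only.
- **Left alone:** the yellow dish, the tape and the black and pink look-alikes were not approached with the gripper. I did not measure the yellow dish and the tape again at the end.

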